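Clamp a connector strip with a cam lever and hold it

ROBOT

A 6-joint arm with a two-finger parallel gripper is mounted at the origin on a cart in front of the work surface, level with it; the furniture and walls round the work are solid. World frame = base frame: x ahead of the robot, y to its left, z up, the work surface at z = 0. Lengths are in m, angles in rad, forces in N, time in s.
With the tool pointing down it reaches from about 0.325 to 0.75 m from the base axis. Payload 7.6 kg.
Tool frame: the origin (TCP) lies on the mounting face of the last link; the fingertips stand 173 mm ahead of it and the grasp point (between the pads) lies 155 mm ahead of it (manip.tips_ahead is the distance from the TCP to the fingertips, in m); z points along the fingers, y is the line along which they close (so a half turn about z gives the same grasp; the last joint's range is limited). The gripper opens to 85 mm and grips with 20 to 120 N. Pads are 22 mm wide; open, the fingers measure 114 mm over their backs; the gripper's body (76 mm by 85 mm) begins 54 mm behind the grasp point. The pads swing forward as they close: fully open they stand 13 mm farther back than shut.
Start: joints at [1.085, 0.052, 1.401, -0, 1.689, -0.07], TCP at [0.212, 0.48, 0.405] pointing down, gripper open.
Joint ranges: [-2.9, 2.9], [-0.91, 2.17], [0.12, 2.37], [-1.06, 4.2], [0.26, 2.73], [-2.93, 2.93]. Speed limits (rad/s): [2.57, 2.57, 3.01, 3.14, 3.14, 3.14].

INTERFACE

Orientations are given as a rotation vector (axis times angle).
In Python, from bench import manip, imaging, order, silhouettes gives the robot as it stands. The module is installed in compiled form; this text tells all that it offers.
- The arm moves only by the tool servo_tool, never from a script. Its argument "plan" is a list of rows, each a list of 2 entries, a list of its own where there are three numbers: the shift along the tool's x, y, z in mm, then the turn about the tool's z in degrees. In form: [[[tx, ty, tz], yaw], ...]. A call has exactly 5 rows; each row shifts and turns the commanded pose from where the row before left it, along the tool's axes as they then stand; what a row does not reach is not made up. A row lasts 1/12 s, in which the tool goes at most 41.7 mm and 7.16 degrees, less where a joint would pass 70% of its speed; a pose out of reach is approached as far as the arm can. A call with a gripper value outside its range is refused whole. "hand" is the finger opening in mm, from 0 to 85.4, set as the call begins (left out, the last holds). The fingers move at their own pace and stop on an object; the grip force is fixed at half the most. Time passes only in rows, so rows that do not move let the fingers close, or fill a call up. It gives the time, the measured TCP pose, the force, the opening and the grip force at its end, in the units of the state.
- manip.state(): the state, without advancing time (a new reading comes with each control period).
- imaging.get_image(name): name is "side" or "top" or "wrist"; returns (picture, depth): 480x640x3 uint8, red, green, blue; 480x640 float32, m along the optical axis (not along the pixel's ray), 0 where there is no reading.
- imaging.camera_model(name): a dict with "fov_y" (degrees; the focal length in pixels is half the picture's height over the tangent of half this angle, whatever the lens; pixels are square), "cx", "cy" (the principal point, pixels), "eye" and "rotation" of the camera in the world; the wrist camera has in their place "tool_from_camera" (4x4, takes a point from camera to tool coordinates, whose origin is the TCP and whose axes are the flange's). Camera axes: x right, y down, z forward; pixel columns grow to the right and rows downward; lengths in m; the calibration is good to about 2 mm. A picture is of the moment at which its call begins: read the wrist's pose just before it. camera_model takes no time and is no camera call.
- order.job_done(): hands the job in; it is judged then, once.
Trained networks look in the newest picture that a camera, given by its name, has taken for a name from the list of things; names that differ only in an ending like _2 or _b are one class to them, and where a whole thing is asked for, a point or a joint stands for the part that bears it (a point fixed in the world has none). Each returns a list of dicts, best first, with "score" (0 to 1); they miss things now and then, are a little off and sometimes report something else, mostly with a low value. They report only what shows in the picture. A call takes as long as a camera call.
- silhouettes(camera, label): "pixels" (480x640 bool, what is visible of it) and "location" ([row, column] in pixels, amid what is visible of it).
The state is a dict: "t": time; "joint_positions": joint angles; "joint_velocities": joint speeds; "effort": joint torques, N m; "tool_pos": TCP position; "tcp_rot": TCP orientation; "wrist_force": force on the tool from outside, world axes, zero at the start; "wrist_torque": the same for the moment, N m; "finger_gap": finger opening in m; "finger_force": force on a finger pad.
Only numpy, scipy, OpenCV 4.12 (cv2) and the standard library are available. Lean on these libraries where they do the work, as an engineer would, in place of code of your own. Each camera call takes 0.05 s, during which the arm holds its last target. There are 200 camera calls.

TASK

Lay the white screw-connector strip flat on the narrow dark bed of the cam clamp, centred on it and lengthwise between the blue fence and the black rubber pad of the jaw, and let go of it. Then take the red knob and swing the cam lever to its highest lift, where the lever lies straight over the yellow line on the green base and the pad presses the strip firmly against the fence. The lever springs back if let go and loses its lift if swung too far, so finish while still holding the knob there; leave the bottle, the carton, the tape and the screwdriver where they are.

Things in the scene. Friction and masses are not known exactly. Their poses are not given: they have to be found in the camera images.
- strip_center (a point): centre of the loose white screw-connector strip, a row of six cream-white blocks; its collision body is 16 mm wide (x), 60 mm long (y) and 12 mm tall (z), about 18 g; this point is 6 mm above its underside, on the bench at the start. Take it across its 16 mm width, at the middle. Either end may face the fence.
- strip: the same strip; origin at the centre of its underside, same axes (x across, y along, z up)
- seat (a point): middle of the top of the bed of the cam clamp, 30 mm above the bench: the place for the strip. Axes: y along the bed toward the fence, z up, x across. Bed 14 mm wide, 20 mm tall above the base, nothing beside it, so fingers may reach down along its sides. Faces of the blue fence 33 mm away at +y, of the rubber pad 38 mm at -y (34 mm with the lever at 0.3): the strip lies between with play.
- fixture: the cam clamp, fixed to the bench: green base plate 84x236 mm, 10 mm thick; same axes as seat, origin on the bench 61 mm from seat toward -y. Fence and jaw stand up to 17 mm above the bed.
- jaw_pad: black rubber pad of the jaw, 14 mm wide, 8 mm thick, on a sprung plunger (1800 N/m) carried by the blue jaw; origin at its centre, 7 mm above the bed, 4 mm behind its face; the cam moves the jaw toward the fence by 16 mm at highest lift, and less beyond it
- cam_lever (a joint): turn of the cam lever about its upright pivot, rad, clockwise from above: 0 = rest stop, lever along the clamp's +x; 1.571 = highest lift, lever along the clamp's -y, straight over the yellow line; 2.1 = far stop. Starts at 0 to 0.3. A spring (0.2 N m/rad from 0, friction 0.1 N m) drives it back to about 0.5 when let go; swinging the knob takes up to about 5 N.
- pivot (a point): the lever's pivot, 54 mm above the bench, at the middle of the lever bar's thickness (bar 14 mm wide, 8 mm thick); same axes as seat, 106 mm from it toward -y
- knob_center (a point): centre of the red upright knob at the end of the lever, 100 mm from the pivot axis and 83 mm above the bench; a cylinder 22 mm across and 40 mm tall (63 to 103 mm above the bench), the lever bar's top is 58 mm above the bench. The knob spins freely on its own upright axis, so the gripper need not turn as the lever swings.
- lever_knob: the same red knob; origin on its axis at its underside, z up
- flux_bottle: small dark bottle with a nozzle, standing, 25 mm wide, 79 mm tall; bystander, origin at the centre of its underside
- fuse_carton: flat carton, white and orange-red, 48x72 mm, 22 mm tall; bystander, origin at the centre of its underside
- masking_tape: roll of tan masking tape lying flat, 58 mm wide, 25 mm tall; bystander, origin at the centre of its underside
- screwdriver: red-handled screwdriver lying down, 138 mm long along its y, 22 mm thick; bystander, origin at the centre of its underside

How it is judged:
On the way, in this order (a step that is already met when the one before it is completed fails the run):
1. the strip lies on the bed between fence and pad, let go, before the lever is swung (x of strip_center in the frame of seat between -0.006 and 0.006 m and y of strip_center in the frame of seat between -0.008 and 0.008 m and z of strip_center in the frame of seat between 0.002 and 0.01 m and angle between the y axis of strip_center and the y axis of seat, either way round below 0.15 rad and contact force between the fingers and strip below 0.05 N and value of joint cam_lever below 0.6 rad), for 0.3 s.
2. the lever is held by its knob at the highest lift, the pad pressing the strip (x of strip_center in the frame of seat between -0.006 and 0.006 m and y of strip_center in the frame of seat between -0.008 and 0.008 m and z of strip_center in the frame of seat between 0.002 and 0.01 m and angle between the y axis of strip_center and the y axis of seat, either way round below 0.15 rad and value of joint cam_lever between 1.45 and 1.69 rad and contact force between jaw_pad and strip above 4 N and contact force between the fingers and lever_knob above 0.5 N), for 0.5 s.
At the end, for the whole second after the job is handed in: The fingers hold the red knob (over 0.5 N), lever at rest at 1.45 to 1.69 rad; the pad presses the strip with over 4 N; the strip, free of the fingers, lies on the bed, within 6 mm of its middle line, 8 mm of its middle along it and 0.15 rad of parallel (all of step 2 and contact force between the fingers and strip below 0.05 N and velocity of joint cam_lever between -0.1 and 0.1 rad/s); the arm keeps its last pose, push and grip.
It fails at once if the flux bottle is moved more than 3 cm (distance of flux_bottle from where it was at the start of the episode above 0.03 m).
It fails at once if the fuse carton is moved more than 3 cm (distance of fuse_carton from where it was at the start of the episode above 0.03 m).
It fails at once if the masking tape is moved more than 3 cm (distance of masking_tape from where it was at the start of the episode above 0.03 m).
It fails at once if the screwdriver is moved more than 3 cm (distance of screwdriver from where it was at the start of the episode above 0.03 m).
It also fails if it takes over 48 s, if anything falls off the work surface, if the arm or the gripper's body presses on something with over 40 N, if the wrist force passes 120 N, or if a joint passes its speed limit or range.

## Working session

There is one attempt and no reset: what is moved stays moved. The work goes in short steps, Python scripts to look and compute and a tool call to move; the robot and the scene stay as the last step left them, time stands still between calls to the robot, and variables do not carry over. Pictures are saved under pics/ and viewed, at most 10 in all, crops included, and the job is handed in when it is done.

Besides the shell and the picture viewer there is one more tool, called as name([rows], argument=value, ...), one row to a line, values as JSON. servo_tool: Moves the arm, as the interface text tells. Its arguments: {"type":"object","properties":{"plan":{"type":"array"},"hand":{"type":"number"}},"required":["plan"]}

```bash
mkdir -p pics; cat > h.py <<'E'
import numpy as np, cv2
from scipy.spatial.transform import Rotation as R
from bench import manip, imaging, order, silhouettes
def cam(name):
    m=imaging.camera_model(name); f=240/np.tan(np.radians(m["fov_y"])/2)
    if name=="wrist":
        s=manip.state(); T=np.eye(4); T[:3,:3]=R.from_rotvec(s["tcp_rot"]).as_matrix(); T[:3,3]=s["tool_pos"]
        T=T@np.array(m["tool_from_camera"]); return f,m["cx"],m["cy"],T[:3,3],T[:3,:3]
    return f,m["cx"],m["cy"],np.array(m["eye"]),np.array(m["rotation"])
def cloud(name):
    c=cam(name); pic,d=imaging.get_image(name); f,cx,cy,e,r=c
    v,u=np.mgrid[:480,:640]; P=np.stack([(u-cx)/f*d,(v-cy)/f*d,d],-1)@r.T+e
    P[d<=0]=np.nan
    return pic,P,c
def save(n,pic): cv2.imwrite(f"pics/{n}.png",cv2.cvtColor(pic,cv2.COLOR_RGB2BGR))
def onplane(c,u,v,z):
    f,cx,cy,e,r=c; d=r@np.array([(u-cx)/f,(v-cy)/f,1]); return e+d*(z-e[2])/d[2]
E
python3 - <<'E'
from h import *
print(manip.state(), manip.tips_ahead)
for n in ["top","side"]:
    pic,P,c=cloud(n); save(n+"0",pic); print(n,c)
    for l in ["strip","fixture","lever_knob","jaw_pad","flux_bottle","fuse_carton","masking_tape","screwdriver"]:
        for o in silhouettes(n,l)[:2]:
            q=P[o["pixels"]]; q=q[~np.isnan(q[:,0])]
            if len(q)==0: continue
            r=cv2.minAreaRect(q[:,:2].astype(np.float32)*1000)
            print(l,round(o["score"],2),np.round(o["location"]),len(q),np.median(q,0).round(3),"z",np.percentile(q[:,2],[2,98]).round(3),np.round(r[0]),np.round(r[1]),round(r[2]))
E
```

```text
{'t': 0.0, 'joint_positions': array([ 1.08471279e+00,  5.28683998e-02,  1.40172729e+00, -2.23227518e-05,
        1.68855981e+00, -7.02655209e-02]), 'joint_velocities': array([ 6.82340406e-05, -3.85109813e-04,  1.83171687e-03,  8.09576987e-04,
        2.58413798e-04,  1.47573058e-03]), 'effort': array([ 1.85325276e-03, -3.81682205e+01, -3.60176754e+01,  5.13372640e-06,
        6.54446907e-03,  1.13593009e-05]), 'tool_pos': array([0.2120234 , 0.48026159, 0.40385434]), 'tcp_rot': array([-6.48389574e-01, -3.07353662e+00,  2.36981027e-03]), 'wrist_force': array([0.42604447, 0.13530858, 0.18567831]), 'wrist_torque': array([0.00090283, 0.0062183 , 0.00921029]), 'finger_force': 0.0, 'finger_gap': 0.08511625351768719} 0.1734Traceback (most recent call last):
  File "<stdin>", line 4, in <module>
  File "h.py", line 12, in cloud
    v,u=np.mgrid[:480,:640]; P=np.stack([(u-cx)/f*d,(v-cy)/f*d,d],-1)@r.T+e
                               ~~~~~~~~~~~~~~~~~~~~~~~~~~~~~~~~~~~~~~~~~~^~
ValueError: operands could not be broadcast together with shapes (480,640) (3,)
```

```bash
sed -i 's/np.array(m\["rotation"\])/R.from_rotvec(m["rotation"]).as_matrix()/' h.py
python3 - <<'E'
from h import *
for n in ["top","side"]:
    pic,P,c=cloud(n); save(n+"0",pic); print(n,c)
    for l in ["strip","fixture","lever_knob","jaw_pad","flux_bottle","fuse_carton","masking_tape","screwdriver"]:
        for o in silhouettes(n,l)[:2]:
            q=P[o["pixels"]]; q=q[~np.isnan(q[:,0])]
            if len(q)==0: continue
            r=cv2.minAreaRect(q[:,:2].astype(np.float32)*1000)
            print(l,round(o["score"],2),np.round(o["location"]),len(q),np.median(q,0).round(3),"z",np.percentile(q[:,2],[2,98]).round(3),np.round(r[0]),np.round(r[1]),round(r[2]))
E
```

```text
top (np.float64(453.40222162094966), 315.5042720028951, 242.34901930694028, array([0.43769531, 0.07773943, 1.03504296]), array([[ 0.02556523, -0.98983454,  0.13990711],
       [-0.99960892, -0.02372543,  0.01480257],
       [-0.01133274, -0.14023082, -0.99005398]]))
strip 0.77 [274. 204.] 224 [0.501 0.348 0.012] z [-0.001  0.016] [501. 350.] [20. 62.] 50
fixture 0.93 [270. 341.] 4107 [0.517 0.038 0.011] z [0.006 0.095] [549.  43.] [238. 150.] 87
lever_knob 0.43 [223. 373.] 125 [ 0.609 -0.027  0.099] z [-0.003  0.106] [620. -35.] [26. 45.] 64
jaw_pad 0.37 [270. 328.] 33 [0.517 0.061 0.043] z [0.009 0.048] [517.  61.] [12. 14.] 24
fuse_carton 0.98 [192. 188.] 741 [0.688 0.381 0.022] z [0.003 0.026] [690. 383.] [49. 74.] 4
masking_tape 0.67 [192. 460.] 486 [ 0.701 -0.232  0.024] z [0.001 0.028] [ 702. -234.] [56. 58.] 46
screwdriver 0.84 [199. 288.] 272 [0.683 0.161 0.018] z [0.007 0.023] [687. 142.] [ 17. 124.] 9
side (np.float64(465.5851393317674), 318.4802678298502, 238.45131530267034, array([0.25020521, 0.94909999, 0.56113459]), array([[-0.93287845, -0.1867606 ,  0.30799071],
       [-0.35966441,  0.43675843, -0.82455054],
       [ 0.01947601, -0.87997872, -0.47461366]]))
strip 0.67 [335. 301.] 322 [0.499 0.354 0.013] z [0.002 0.016] [507. 344.] [18. 76.] 51
fixture 0.93 [255. 343.] 2407 [0.512 0.053 0.021] z [0.004 0.093] [534.  -5.] [160. 357.] 19
lever_knob 0.45 [209. 322.] 125 [ 0.608 -0.02   0.087] z [0.067 0.105] [610. -22.] [21. 16.] 4
flux_bottle 0.86 [281. 253.] 333 [0.644 0.264 0.038] z [0.005 0.077] [661. 230.] [24. 89.] 27
fuse_carton 0.86 [321. 201.] 1004 [0.683 0.393 0.023] z [0.004 0.026] [690. 384.] [50. 74.] 4
masking_tape 0.5 [195. 317.] 201 [ 0.704 -0.217  0.024] z [0.003 0.029] [ 657. -148.] [ 52. 247.] 29
screwdriver 0.51 [266. 258.] 120 [0.679 0.17  0.02 ] z [0.01  0.059] [670. 198.] [ 18. 129.] 19
```

View pics/top0.png

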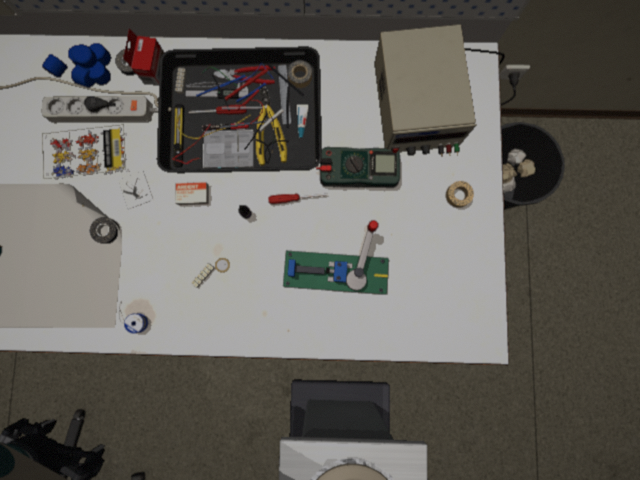

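View pics/side0.png

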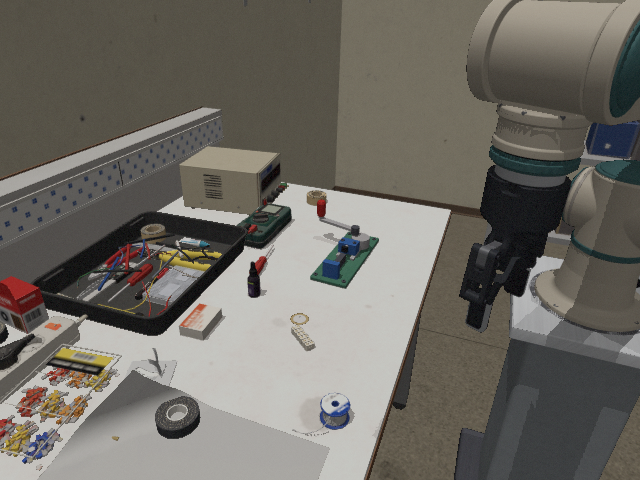

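```bash
cat >> h.py <<'E'
def pca(q):
    c=q.mean(0); w,v=np.linalg.eigh(np.cov((q-c).T)); return np.degrees(np.arctan2(v[1,-1],v[0,-1]))%180
def pose():
    s=manip.state(); M=R.from_rotvec(s["tcp_rot"]).as_matrix(); return s["tool_pos"],M
def togo(p,ang):
    """yaw first (deg, closing axis to ang mod 180), then shift in the turned tool axes (mm)"""
    t,M=pose(); y=np.degrees(np.arctan2(M[1,1],M[0,1]))
    d=(y-ang+90)%180-90   # tool z down: +yaw turns clockwise from above
    A=M@R.from_euler("z",d,degrees=True).as_matrix()
    n=A.T@(np.array(p)-t)*1000
    a=M.T@(np.array(p)-t)*1000
    print("t",round(manip.state()["t"],2),"tcp",t.round(4),"closing",round(y,1),"yaw",round(d,1),"shift after yaw",n.round(1),"before yaw",a.round(1),"tilt",M[:,2].round(3))
E
python3 - <<'E'
from h import *
pic,P,c=cloud("top")
o=silhouettes("top","strip")[0]; q=P[o["pixels"]&(P[...,2]>.006)]; print("strip",np.median(q,0),pca(q[:,:2]),cv2.minAreaRect((q[:,:2]*1000).astype(np.float32)))
hsv=cv2.cvtColor(pic,cv2.COLOR_RGB2HSV)
o=silhouettes("top","fixture")[0]; m=o["pixels"]&(hsv[...,0]>60)&(hsv[...,0]<90)&(hsv[...,1]>100)
q=P[m&(np.abs(P[...,2]-.01)<.008)]; print("base",cv2.minAreaRect((q[:,:2]*1000).astype(np.float32)))
print(manip.state()["joint_positions"])
togo([.501,.349,.155+.2],50)
E
```

```text
strip [0.50193776 0.34574434 0.01228387] 142.5375024574093 ((501.878662109375, 346.6507263183594), (16.88729476928711, 57.84858703613281), 53.19929885864258)
base ((516.13525390625, 45.84679412841797), (230.5460968017578, 77.77672576904297), 86.8931884765625)
[ 1.08473022e+00  5.21776644e-02  1.40071067e+00 -1.29112734e-05
  1.68863288e+00 -7.02726497e-02]
t 1.1 tcp [0.212  0.4803 0.4047] closing 66.2 yaw 16.2 shift after yaw [-305.8   85.2   49.7] before yaw [-317.4   -3.4   49.7] tilt [ 0.  0. -1.]
```

servo_tool([
  [[-40, 0, 6], 0],
  [[-40, 0, 6], 0],
  [[-40, 0, 6], 0],
  [[-40, 0, 6], 0],
  [[-40, 0, 6], 0],
])

```text
t: 1.52
tool_pos: [0.3965, 0.3984, 0.3746]
tcp_rot: [0.648, 3.074, 0.001]
wrist_force: [-0.1, 0.2, 0.0]
finger_gap: 0.0854
finger_force: 0.0
```

servo_tool([
  [[-40, 0, 6], 0],
  [[-40, 0, 6], 0],
  [[-38, -4, 6], 0],
  [[0, 0, 0], 7],
  [[0, 0, 0], 7],
], hand=45)

```text
t: 1.93
tool_pos: [0.5032, 0.3466, 0.3554]
tcp_rot: [-1.031, -2.966, 0.002]
wrist_force: [-0.7, 1.4, 0.9]
finger_gap: 0.045
finger_force: 0.0
```

```bash
python3 - <<'E'
from h import *
pic,P,c=cloud("wrist"); save("w1",pic)
for o in silhouettes("wrist","strip")[:2]:
    q=P[o["pixels"]&(P[...,2]>.006)&(P[...,2]<.02)]; print("strip",o["score"],o["location"],np.median(q,0),pca(q[:,:2]),cv2.minAreaRect((q[:,:2]*1000).astype(np.float32)))
togo([.502,.346,.176],52.5)
E
```

```text
t 2.03 tcp [0.5018 0.3478 0.3563] closing 52.0 yaw -0.5 shift after yaw [ -1.3  -1.2 180.3] before yaw [ -1.3  -1.2 180.3] tilt [-0.001 -0.    -1.   ]
```

View pics/w1.png

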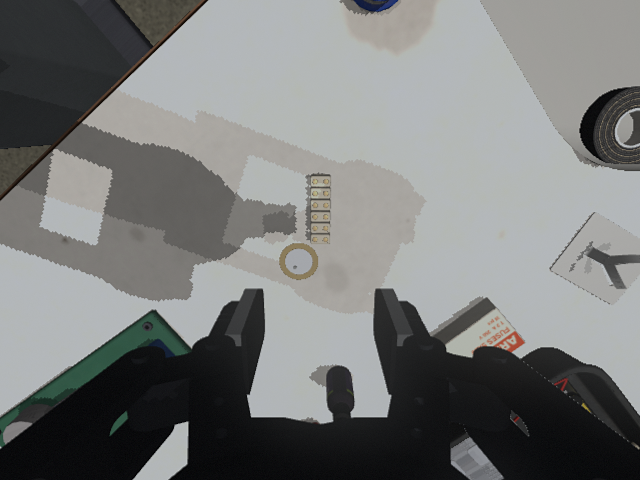

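```bash
python3 - <<'E'
from h import *
pic,P,c=cloud("wrist")
for uv in [(319,209),(319,175),(319,243),(307,209),(331,209)]:
    print(uv,onplane(c,*uv,.012).round(4),P[uv[1],uv[0]].round(4))
hsv=cv2.cvtColor(pic,cv2.COLOR_RGB2HSV); 
m=np.zeros((480,640),bool); m[165:252,298:340]=1; m&=(P[...,2]>.007)&(P[...,2]<.02)
q=P[m]; r=cv2.minAreaRect((q[:,:2]*1000).astype(np.float32)); print(len(q),r,pca(q[:,:2]),q.mean(0),np.median(q[:,2]))
togo([r[0][0]/1000,r[0][1]/1000,.176],pca(q[:,:2])-90)
print(np.array(imaging.camera_model("wrist")["tool_from_camera"]).round(3))
E
```

```text
(319, 209) [0.5002 0.3494 0.012 ] [0.5001 0.3494 0.0122]
(319, 175) [0.4776 0.367  0.012 ] [ 0.479   0.3659 -0.0012]
(319, 243) [0.5239 0.3307 0.012 ] [0.5237 0.331  0.0131]
(307, 209) [0.4939 0.3414 0.012 ] [ 4.959e-01  3.393e-01 -4.000e-04]
(331, 209) [0.5064 0.3573 0.012 ] [ 0.5089  0.3559 -0.0006]
1427 ((502.00823974609375, 342.2324523925781), (26.188636779785156, 66.60121154785156), 50.18674850463867) 136.5886266835445 [0.50261611 0.34668969 0.01214412] 0.012417490514453344
t 2.08 tcp [0.5014 0.3481 0.3566] closing 52.3 yaw 5.8 shift after yaw [ -4.5  -3.9 180.6] before yaw [ -4.1  -4.3 180.6] tilt [-0.  0. -1.]
[[-0.002 -0.957 -0.29   0.074]
 [ 1.    -0.001 -0.001  0.   ]
 [ 0.001 -0.29   0.957  0.031]
 [ 0.     0.     0.     1.   ]]
```

servo_tool([
  [[0, 0, 35], 0],
  [[0, 0, 40], 0],
  [[0, 0, 40], 0],
  [[0, 0, 35], 0],
  [[0, 0, 15], 0],
])

```text
t: 2.5
tool_pos: [0.4994, 0.3477, 0.186]
tcp_rot: [-1.009, -2.97, 0.009]
wrist_force: [-0.8, -0.9, -1.1]
finger_gap: 0.0449
finger_force: 0.0
```

```bash
python3 - <<'E'
from h import *
togo([.501,.3485,.176],52)
E
```

```text
t 2.5 tcp [0.4994 0.3477 0.186 ] closing 52.5 yaw 0.5 shift after yaw [-0.8  1.7 10. ] before yaw [-0.9  1.7 10. ] tilt [-0.007 -0.004 -1.   ]
```

servo_tool([
  [[0, 0, 8], 0],
  [[0, 0, 5], 0],
  [[0, 0, 0], 0],
  [[0, 0, 0], 0],
  [[0, 0, 0], 0],
])

```text
t: 2.92
tool_pos: [0.5018, 0.3486, 0.1808]
tcp_rot: [1.016, 2.97, 0.004]
wrist_force: [-0.1, -0.5, 0.6]
finger_gap: 0.0453
finger_force: 0.0
```

servo_tool([
  [[0, 0, 1], 0],
  [[0, 0, 0], 0],
  [[0, 0, 0], 0],
  [[0, 0, 0], 0],
  [[0, 0, 0], 0],
], hand=8)

```text
t: 3.33
tool_pos: [0.5016, 0.3484, 0.1788]
tcp_rot: [1.018, 2.971, 0.002]
wrist_force: [-0.1, -0.2, 5.4]
finger_gap: 0.015
finger_force: 59.9
```

servo_tool([
  [[0, 0, 0], 0],
  [[0, 0, 0], 0],
  [[0, 0, 0], 0],
  [[0, 0, 0], 0],
  [[0, 0, 0], 0],
])

```text
t: 3.75
tool_pos: [0.5016, 0.3484, 0.1788]
tcp_rot: [1.018, 2.971, 0.002]
wrist_force: [-0.5, -0.0, 5.8]
finger_gap: 0.015
finger_force: 59.8
```

servo_tool([
  [[0, 0, -15], 0],
  [[0, 0, -30], 0],
  [[0, 0, -40], 0],
  [[0, 0, -40], 0],
  [[0, 0, -25], 0],
])

```text
t: 4.17
tool_pos: [0.5014, 0.3482, 0.3322]
tcp_rot: [1.017, 2.969, 0.006]
wrist_force: [-0.0, 0.7, 1.1]
finger_gap: 0.0148
finger_force: 59.2
```

```bash
python3 - <<'E'
from h import *
togo([.519,.107,.33],-3.1)
print(manip.state()["joint_positions"], manip.state()["finger_gap"])
E
```

```text
t 4.17 tcp [0.5014 0.3482 0.3322] closing 52.2 yaw 55.3 shift after yaw [-239.9   30.6    1.7] before yaw [-161.8 -179.7    1.7] tilt [ 0.004  0.002 -1.   ]
[ 5.46531013e-01  3.22175298e-01  1.24005597e+00  2.74381055e-05
  1.57475178e+00 -3.64172874e-01] 0.014750839572175413
```

servo_tool([
  [[-20, -23, 0], 0],
  [[-25, -28, 0], 0],
  [[-25, -28, 0], 0],
  [[-25, -29, 0], 0],
  [[-25, -29, 0], 0],
])

```text
t: 4.58
tool_pos: [0.5117, 0.1648, 0.3274]
tcp_rot: [-1.017, -2.972, 0.0]
wrist_force: [-0.1, -0.5, 1.0]
finger_gap: 0.0149
finger_force: 59.2
```

servo_tool([
  [[-25, -28, 0], 0],
  [[-25, -28, 0], 0],
  [[-20, -23, 0], 0],
  [[-7, -9, 0], 0],
  [[0, 0, 0], 6],
])

```text
t: 5.0
tool_pos: [0.5189, 0.0473, 0.3274]
tcp_rot: [-1.177, -2.913, 0.001]
wrist_force: [-0.3, 0.3, -0.3]
finger_gap: 0.0149
finger_force: 59.2
```

servo_tool([
  [[0, 0, 0], 7],
  [[0, 0, 0], 7],
  [[0, 0, 0], 7],
  [[0, 0, 0], 7],
  [[0, 0, 0], 7],
])

```text
t: 5.42
tool_pos: [0.5189, 0.0502, 0.3273]
tcp_rot: [-2.001, -2.421, 0.0]
wrist_force: [0.0, -0.5, -0.7]
finger_gap: 0.0149
finger_force: 59.2
```

servo_tool([
  [[0, 0, 0], 7],
  [[0, 0, 0], 5],
  [[0, 0, 0], 2],
  [[0, 0, 0], 0],
  [[0, 0, 0], 0],
])

```text
t: 5.83
tool_pos: [0.5189, 0.0501, 0.3275]
tcp_rot: [-2.273, -2.168, 0.0]
wrist_force: [-0.8, -0.1, -0.6]
finger_gap: 0.0149
finger_force: 59.2
```

```bash
python3 - <<'E'
from h import *
pic,P,c=cloud("wrist"); save("w2",pic)
for l in ["strip","fixture","jaw_pad"]:
  for o in silhouettes("wrist",l)[:1]:
    q=P[o["pixels"]]; q=q[~np.isnan(q[:,0])]; print(l,o["score"],o["location"],np.median(q,0))
togo([.519,.107,.33],-3.1)
E
```

```text
strip 0.61 [303.8, 320.4] [0.51929084 0.05474784 0.16117332]
fixture 0.58 [172.5, 321.4] [0.52381934 0.08835999 0.01058387]
jaw_pad 0.85 [213.6, 316.1] [0.51792327 0.06369911 0.04261808]
t 6.03 tcp [0.5189 0.0498 0.3277] closing -2.8 yaw 0.3 shift after yaw [57.1 -3.  -2.3] before yaw [57.2 -2.7 -2.3] tilt [-0.  0. -1.]
```

View pics/w2.png

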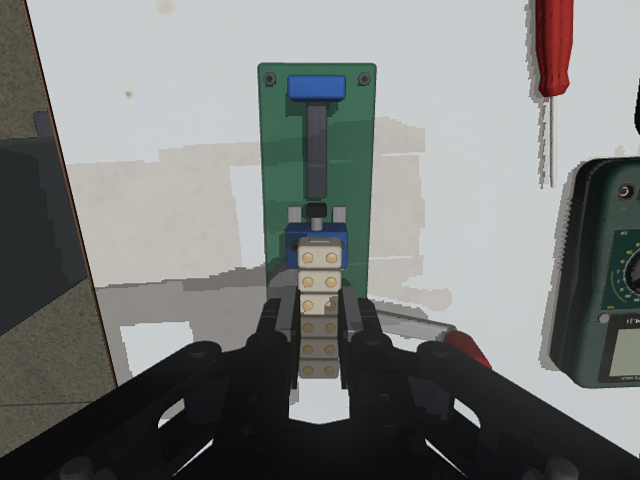

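```bash
python3 - <<'E'
from h import *
pic,P,c=cloud("wrist"); V,U=np.mgrid[:480,:640]
def rep(n,m):
    q=P[m]; r=cv2.minAreaRect((q[:,:2]*1000).astype(np.float32)); print(n,len(q),np.median(q,0).round(4),"pca",pca(q[:,:2]).round(1),np.round(r[0],1),np.round(r[1],1),round(r[2],1),"y",np.percentile(q[:,1],[1,99]).round(4)); return q
z=P[...,2]
b=rep("bed",(V>108)&(V<192)&(U>295)&(U<340)&(z>.024)&(z<.036))
rep("fence",(V>68)&(V<110)&(U>275)&(U<360)&(z>.041)&(z<.053))
rep("pad",(V>195)&(V<222)&(U>300)&(U<335)&(z>.036)&(z<.05))
hsv=cv2.cvtColor(pic,cv2.COLOR_RGB2HSV)
g=(hsv[...,0]>55)&(hsv[...,0]<95)&(hsv[...,1]>80)&(z>.004)&(z<.016)&(V<260)&(U>240)&(U<400)
rep("green",g)
# plate mid-line by rows
L=[];
for v in range(100,195,5):
    u=np.where(g[v])[0]; a=onplane(c,u[0],v,.01);bb=onplane(c,u[-1],v,.01); L.append((a+bb)/2)
L=np.array(L); k=np.polyfit(L[:,1],L[:,0],1); print("mid x=",k, "width",np.linalg.norm(a-bb), "yaxis deg",90-np.degrees(np.arctan(k[0])), "x at .107",np.polyval(k,.107))
o=silhouettes("wrist","strip")[0]["pixels"]; q=rep("strip",o&(z>.15)&(z<.175))
for v in (240,376): print(onplane(c,319,v,.3277-.1788+.012))
togo([.519,.107,.33],-3.1)
# wrist-picked bed points
for uv in [(316,101),(316,198),(305,150),(328,150),(316,204)]: print(uv,onplane(c,*uv,.03).round(4),onplane(c,*uv,.044).round(4))
E
```

```text
bed 1683 [0.52   0.1053 0.03  ] pca 86.7 [520.  103.6] [55.5 13.9] 86.6 y [0.0763 0.131 ]
fence 1426 [0.522  0.1442 0.0469] pca 177.2 [521.9 144.3] [14.1 35.5] 87.0 y [0.137  0.1515]
pad 324 [0.518  0.0649 0.0436] pca 171.0 [517.9  62.7] [12.7 13.9] 86.0 y [0.0568 0.0691]
green 14333 [0.5264 0.1028 0.0101] pca 88.3 [519.6  89.7] [145.7  82.6] 87.1 y [0.0218 0.1619]
mid x= [0.04955254 0.51507396] width 0.08157223891538318 yaxis deg 87.16316917134282 x at .107 0.520376082150494
strip 5658 [0.5193 0.0548 0.1614] pca 86.9 [519.1  49.4] [60.4 17.1] 86.6 y [0.021  0.0791]
[0.52091388 0.08078493 0.1609    ]
[0.517925   0.02068984 0.1609    ]
t 6.13 tcp [0.519  0.0497 0.3277] closing -2.8 yaw 0.3 shift after yaw [57.2 -3.1 -2.3] before yaw [57.2 -2.7 -2.3] tilt [ 0.  0. -1.]
(316, 101) [0.5217 0.1363 0.03  ] [0.5218 0.1356 0.044 ]
(316, 198) [0.5183 0.071  0.03  ] [0.5186 0.0738 0.044 ]
(305, 150) [0.5125 0.1049 0.03  ] [0.5131 0.1059 0.044 ]
(328, 150) [0.5283 0.1041 0.03  ] [0.528  0.1051 0.044 ]
(316, 204) [0.5181 0.0667 0.03  ] [0.5184 0.0697 0.044 ]
```

servo_tool([
  [[27, -1, 0], 0],
  [[27, -0.7, 0], 0],
  [[0.5, 0, 30], 0],
  [[0, 0, 35], 0],
  [[0, 0, 25], 0],
])

```text
t: 6.55
tool_pos: [0.5194, 0.1046, 0.2355]
tcp_rot: [-2.274, -2.167, 0.001]
wrist_force: [-0.3, -0.0, -0.5]
finger_gap: 0.0149
finger_force: 59.2
```

servo_tool([
  [[0, 0, 12], 0],
  [[0, 0, 6], 0],
  [[0, 0, 0], 0],
  [[0, 0, 0], 0],
  [[0, 0, 0], 0],
])

```text
t: 6.97
tool_pos: [0.5207, 0.1042, 0.2217]
tcp_rot: [2.274, 2.164, 0.005]
wrist_force: [-0.0, 0.4, -0.2]
finger_gap: 0.0146
finger_force: 59.2
```

```bash
python3 - <<'E'
from h import *
togo([.520,.104,.2092],-2.8)
E
```

```text
t 6.97 tcp [0.5207 0.1042 0.2217] closing -2.8 yaw -0.0 shift after yaw [-0.2 -0.7 12.5] before yaw [-0.2 -0.7 12.5] tilt [ 0.003  0.001 -1.   ]
```

servo_tool([
  [[0, -0.7, 5], 0],
  [[0, 0, 4], 0],
  [[0, 0, 2], 0],
  [[0, 0, 0], 0],
  [[0, 0, 0], 0],
])

```text
t: 7.38
tool_pos: [0.5193, 0.1042, 0.2088]
tcp_rot: [2.275, 2.166, 0.0]
wrist_force: [-0.0, -0.6, 1.0]
finger_gap: 0.0147
finger_force: 59.3
```

servo_tool([
  [[0, 0, 0], 0],
  [[0, 0, 0], 0],
  [[0, 0, 0], 0],
  [[0, 0, 0], 0],
  [[0, 0, 0], 0],
])

```text
t: 7.8
tool_pos: [0.5193, 0.1042, 0.2088]
tcp_rot: [2.275, 2.166, 0.0]
wrist_force: [-0.3, 0.3, 2.3]
finger_gap: 0.0151
finger_force: 59.4
```

servo_tool([
  [[0, 0, 0], 0],
  [[0, 0, 0], 0],
  [[0, 0, 0], 0],
  [[0, 0, 0], 0],
  [[0, 0, 0], 0],
], hand=36)

```text
t: 8.22
tool_pos: [0.5192, 0.1042, 0.2086]
tcp_rot: [-2.275, -2.166, 0.0]
wrist_force: [-0.7, 0.7, -0.9]
finger_gap: 0.0359
finger_force: 0.0
```

servo_tool([
  [[0, 0, -10], 0],
  [[0, 0, -25], 0],
  [[0, 0, -40], 0],
  [[0, 0, -40], 0],
  [[0, 0, -20], 0],
])

```text
t: 8.63
tool_pos: [0.5194, 0.1042, 0.3501]
tcp_rot: [2.272, 2.163, 0.01]
wrist_force: [0.0, 0.1, 0.1]
finger_gap: 0.0362
finger_force: 0.0
```

servo_tool([
  [[-30, 0, 0], 0],
  [[-40, 0, 0], 0],
  [[-30, 0, 0], 0],
  [[0, 0, 0], 0],
  [[0, 0, 0], 0],
])

```text
t: 9.05
tool_pos: [0.5142, 0.0031, 0.3445]
tcp_rot: [2.278, 2.163, 0.001]
wrist_force: [-0.3, 0.3, 1.0]
finger_gap: 0.0362
finger_force: 0.0
```

```bash
python3 - <<'E'
from h import *
pic,P,c=cloud("wrist"); save("w3",pic); z=P[...,2]
o=silhouettes("wrist","strip")[0]; m=o["pixels"]&(z>.036)&(z<.05); q=P[m]; r=cv2.minAreaRect((q[:,:2]*1000).astype(np.float32)); print(o["score"],o["location"],np.median(q,0),pca(q[:,:2]),r)
for cm in ("wrist","top","side"):
  if cm!="wrist": pic,P,c=cloud(cm)
  for o in silhouettes(cm,"lever_knob")[:1]:
    q=P[o["pixels"]]; q=q[(q[:,2]>.09)]
    print(cm,o["score"],o["location"],"top",len(q),np.mean(q,0), onplane(c,o["location"][1],o["location"][0],.083))
togo([.62,-.03,.35],-2.8)
E
```

```text
0.66 [77.1, 320.1] [0.51963595 0.1052566  0.0424554 ] 86.5238530488351 ((519.679931640625, 103.63970184326172), (58.99226379394531, 16.918643951416016), 86.98106384277344)
wrist 0.74 [281.1, 468.8] top 1042 [ 0.60845822 -0.02556681  0.10007802] [ 0.61211919 -0.02942466  0.083     ]
side 0.69 [204.8, 324.0] top 63 [ 0.6083135  -0.02224132  0.09855167] [ 0.61153505 -0.05235679  0.083     ]
t 9.4 tcp [0.5144 0.0051 0.3437] closing -2.7 yaw 0.1 shift after yaw [-29.9 107.2  -6.3] before yaw [-30.  107.2  -6.3] tilt [-0.  0. -1.]
```

View pics/w3.png

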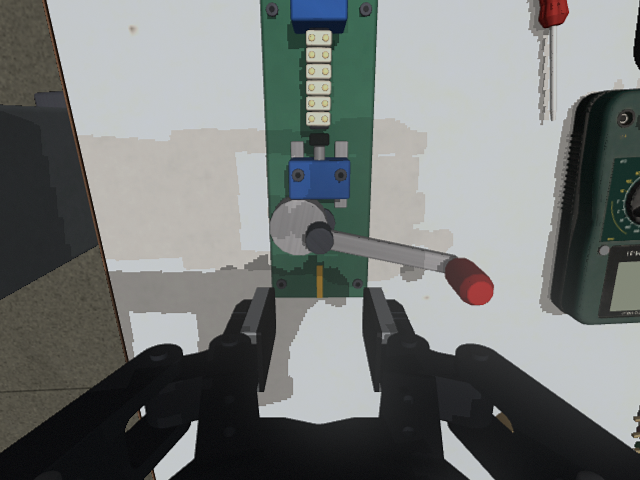

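servo_tool([
  [[-9, 30, 0], 0],
  [[-10, 36, 0], 0],
  [[-8.5, 32, 0], 0],
  [[0, 0, 10], 0],
  [[0, 0, 20], 0],
], hand=52)

```text
t: 9.82
tool_pos: [0.6124, -0.028, 0.3145]
tcp_rot: [2.274, 2.164, 0.003]
wrist_force: [-0.1, -0.3, -0.3]
finger_gap: 0.0523
finger_force: 0.0
```

servo_tool([
  [[0, 0, 30], 0],
  [[0, 0, 25], 0],
  [[0, 0, 15], 0],
  [[0, 0, 4], 0],
  [[0, 0, 0], 0],
])

```text
t: 10.23
tool_pos: [0.6104, -0.0274, 0.2383]
tcp_rot: [-2.273, -2.165, 0.003]
wrist_force: [-0.3, -0.5, 0.9]
finger_gap: 0.0519
finger_force: 0.0
```

```bash
python3 - <<'E'
from h import *
togo([.611,-.027,.240],-2.8); print(manip.state()["wrist_force"])
pic,P,c=cloud("wrist"); save("w4",pic)
E
```

```text
t 10.23 tcp [ 0.6104 -0.0274  0.2383] closing -2.8 yaw 0.0 shift after yaw [ 0.5  0.6 -1.7] before yaw [ 0.5  0.6 -1.7] tilt [-0.003  0.    -1.   ]
[-0.30568581 -0.48030709  0.92303671]
```

View pics/w4.png

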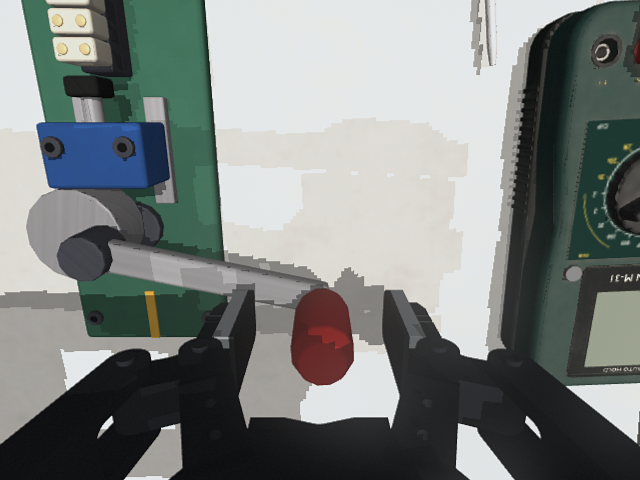

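servo_tool([
  [[0, 0, 0], 0],
  [[0, 0, 0], 0],
  [[0, 0, 0], 0],
  [[0, 0, 0], 0],
  [[0, 0, 0], 0],
], hand=12)

```text
t: 10.7
tool_pos: [0.611, -0.0278, 0.2416]
tcp_rot: [2.275, 2.165, 0.002]
wrist_force: [-2.5, 0.4, 4.7]
finger_gap: 0.0206
finger_force: 58.5
```

```bash
python3 - <<'E'
from h import *
s=manip.state(); print(s["t"],s["finger_gap"],s["finger_force"],s["wrist_force"])
t,M=pose(); pv=np.array([.5148,-.0019]); d=t[:2]-pv; print(t,np.linalg.norm(d),"lever",-np.degrees(np.arctan2(d[1],d[0]))-2.8)
a0=np.arctan2(d[1],d[0]); a1=np.radians(-2.8-90); n=10
r=np.linspace(np.linalg.norm(d),.1,n+1); a=np.linspace(a0,a1,n+1)
p=np.c_[pv+r[:,None]*np.c_[np.cos(a),np.sin(a)],np.full(n+1,t[2])]
print((np.diff(p,axis=0)@M*1000).round(1)); print(p[-1])
E
```

```text
10.7 0.02056869738586541 58.45585480246996 [-2.45978627  0.38434332  4.70327785]
[ 0.61101405 -0.02783676  0.2415914 ] 0.09964867620641242 lever 12.286795757463238
[[-13.   -3.7  -0. ]
 [-12.4  -5.4  -0. ]
 [-11.5  -7.1  -0. ]
 [-10.5  -8.6  -0. ]
 [ -9.2  -9.9  -0. ]
 [ -7.8 -11.1  -0. ]
 [ -6.2 -12.   -0. ]
 [ -4.5 -12.8  -0. ]
 [ -2.8 -13.3  -0. ]
 [ -1.  -13.5  -0. ]]
[ 0.50991502 -0.10178061  0.2415914 ]
```

servo_tool([
  [[-13, -3.7, 0], 0],
  [[-12.4, -5.4, 0], 0],
  [[-11.5, -7.1, 0], 0],
  [[-10.5, -8.6, 0], 0],
  [[-9.2, -9.9, 0], 0],
])

```text
t: 11.12
tool_pos: [0.5733, -0.0832, 0.2415]
tcp_rot: [2.275, 2.165, 0.005]
wrist_force: [-1.2, 7.8, 5.6]
finger_gap: 0.0204
finger_force: 58.9
```

servo_tool([
  [[-7.8, -11.1, 0], 0],
  [[-6.2, -12, 0], 0],
  [[-4.5, -12.8, 0], 0],
  [[-2.8, -13.3, 0], 0],
  [[-1, -11, 0], 0],
])

```text
t: 11.53
tool_pos: [0.5121, -0.1024, 0.2417]
tcp_rot: [2.273, 2.163, 0.007]
wrist_force: [4.1, 6.4, 3.7]
finger_gap: 0.0203
finger_force: 58.8
```

servo_tool([
  [[0, -2, 0], 0],
  [[0, 0, 0], 0],
  [[0, 0, 0], 0],
  [[0, 0, 0], 0],
  [[0, 0, 0], 0],
])

```text
t: 11.95
tool_pos: [0.5108, -0.1022, 0.2416]
tcp_rot: [2.273, 2.164, 0.005]
wrist_force: [3.4, 4.0, 6.8]
finger_gap: 0.0198
finger_force: 58.9
```

```bash
python3 - <<'E'
from h import *
s=manip.state(); print(s["t"],s["finger_gap"],s["finger_force"],s["wrist_force"])
t,M=pose(); pv=np.array([.5148,-.0019]); d=t[:2]-pv; print(t,np.linalg.norm(d),"lever",-np.degrees(np.arctan2(d[1],d[0]))-2.8)
togo([.5099,-.1018,.2416],-2.8)
pic,P,c=cloud("wrist"); save("w5",pic); z=P[...,2]
for o in silhouettes("top","strip")[:0]: pass
pt,Pt,ct=cloud("top"); o=silhouettes("top","strip")
for k in o[:2]: print(k["score"],k["location"],np.nanmedian(Pt[k["pixels"]],0))
cv2.imwrite("pics/t5.png",cv2.resize(cv2.cvtColor(pt[210:310,270:410],cv2.COLOR_RGB2BGR),None,fx=5,fy=5,interpolation=cv2.INTER_CUBIC))
E
```

```text
11.95 0.019763529765574214 58.89565923018381 [3.35510758 3.99989886 6.82343672]
[ 0.51080955 -0.10224909  0.24157651] 0.10042839722545605 lever 89.47720600637261
t 11.95 tcp [ 0.5108 -0.1022  0.2416] closing -2.8 yaw -0.0 shift after yaw [ 0.4 -0.9 -0. ] before yaw [ 0.4 -0.9 -0. ] tilt [ 0.004 -0.    -1.   ]
0.78 [267.5, 310.1] [0.51806378 0.10770076 0.0423933 ]
0.72 [273.7, 336.9] [0.51082847 0.04103151 0.01101091]
```

View pics/w5.png

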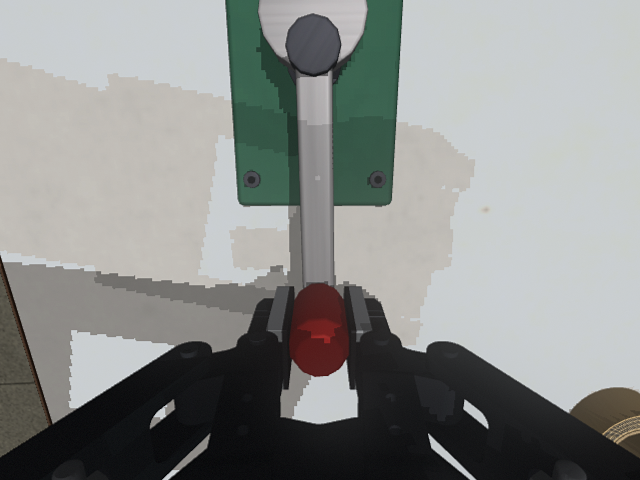

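servo_tool([
  [[0, 0, 0], 0],
  [[0, 0, 0], 0],
  [[0, 0, 0], 0],
  [[0, 0, 0], 0],
  [[0, 0, 0], 0],
])

```text
t: 12.57
tool_pos: [0.5109, -0.1023, 0.2416]
tcp_rot: [2.273, 2.164, 0.005]
wrist_force: [2.7, 3.8, 7.3]
finger_gap: 0.0204
finger_force: 58.9
```

View pics/t5.png

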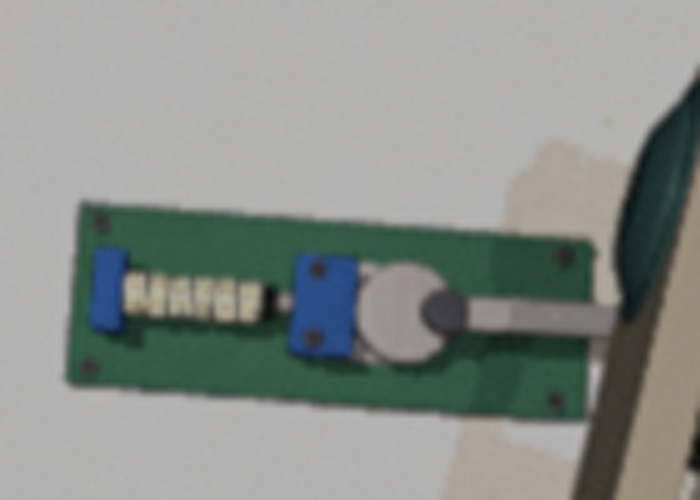

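The crop shows the strip (125–265, 298) pressed between fence and pad, with the lever straight along the base's centre line.

```bash
python3 -c "
from bench import order; print(order.job_done())"
```

```text
the job is handed in; nothing more can be done
None
```

I laid the strip on the bed and swung the lever to about 1.56 rad, still holding the knob with the pad pressing the strip against the fence. The job was handed in just after 12.6 s; no verdict came back, and I could not measure the pad's force on the strip directly.

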